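# Lever open the sump cover

## Robot

A 6-joint arm with a two-finger parallel gripper is mounted at the origin on the work surface. World frame = base frame: x ahead of the robot, y to its left, z up, the work surface at z = 0. Lengths are in mm, angles in rad, forces in N, time in s.
With the tool pointing down it reaches from about 350 to 975 mm from the base axis. Payload 7.1 kg.
Tool frame: the origin (TCP) lies at the very end of the fingers, on their centre line; the grasp point (between the pads) lies arm.hold_point_z behind it (arm.hold_point_z is the distance from the TCP to the grasp point, in mm); z points along the fingers, x is the direction in which the jaws open and shut, and the axes are right-handed (so a half turn about z gives the same grasp; the last joint's range is limited). The gripper opens to 88 mm and grips with 3 to 60 N. Pads are 20 mm wide; open, the fingers measure 115 mm over their backs; the gripper's body (75 mm by 178 mm) begins 61 mm behind the grasp point.
Start: joints at [1.289, 0.423, 1.63, -0, 1.089, -0.019], TCP at [162.334, 603.533, 222.675] pointing down, gripper open.
Joint ranges: [-3, 3], [-0.9, 2.11], [0.09, 2.58], [-1.31, 4.45], [0.11, 2.69], [-2.54, 2.54]. Speed limits (rad/s): [2.39, 2.39, 3.01, 3.14, 3.14, 3.14].

## Interface

Orientations are given as a unit quaternion [x, y, z, w].
In Python, from bench import arm, camera, order, search_frame, cut_out, spot_point gives the robot as it stands.
- The arm moves only by the tool servo_tool, never from a script. Its argument "motion" is a list of rows, each an object with "delta_pos": the shift along the tool's x, y, z in cm, a list of three; "delta_rot": the turn, a rotation vector about the tool's x, y, z in degrees, a list of three; "hand": the finger opening in cm, from 0 to 8.78. In form: [{"delta_pos": [x, y, z], "delta_rot": [ax, ay, az], "hand": hand}, ...]. A call has 1 to 5 rows; each row is the pose to reach, as a shift and turn from the pose commanded when the call began, along the tool's axes at that moment; what a row does not reach only later rows make up. A row lasts 1/12 s, in which the tool goes at most 41.7 mm and 7.16 degrees, less where a joint would pass 70% of its speed; a pose out of reach is approached as far as the arm can. A call with a gripper value outside its range is refused whole. The fingers move at their own pace and stop on an object; "newtons" is the grip in N (left out, the last holds). Time passes only in rows, so rows that repeat a pose let the fingers close. It gives the time, the measured TCP pose, the force and the opening at its end, in the units of the state.
- arm.sense(): the state, without advancing time (a new reading comes with each control period).
- camera(name): name is "side" or "top"; returns a dict with "frame" (384x512x3 uint8, red, green, blue), "mtx" (3x3 intrinsics, pixels), "k1" (the pictures are not rectified: a ray, as slopes to the right and down, at radius r is drawn at 1 + k1 r^2 times it, then the intrinsics apply), "origin" and "orientation" of the camera in the world. Camera axes: x right, y up, looking along -z (the intrinsics and any distortion apply to the point x, -y, -z); pixel columns grow to the right and rows downward; lengths in mm; the calibration is good to about 2 mm. A picture is of the moment at which its call begins. There is no depth.
- order.job_done(): hands the job in, once; it reports no verdict.
Trained networks look in a picture, given as the dict that the camera call returned (one of the last four; its "shot" number tells which), for a name from the list of things; names that differ only in an ending like _2 or _b are one class to them, and where a whole thing is asked for, a point or a joint stands for the part that bears it (a point fixed in the world has none). Each returns a list of dicts, best first, with "score" (0 to 1); they miss things now and then, are a little off and sometimes report something else, mostly with a low value. They report only what shows in the picture. A call takes as long as a camera call.
- search_frame(picture, name): "bbox" ([left, top, right, bottom] in pixels, round what is visible of it).
- cut_out(picture, name): "mask" (384x512 bool, what is visible of it) and "bbox" ([left, top, right, bottom] in pixels, round what is visible of it).
- spot_point(picture, name): "position" ([row, column] in pixels: a listed point, or the origin of a listed thing).
The state is a dict: "clock": time; "joints": joint angles; "joint_velocities": joint speeds; "effort": joint torques, N m; "eef_pos": TCP position; "tcp_rot": TCP orientation; "ft_force": force on the tool from outside, world axes, zero at the start; "torque": the same for the moment, N m; "gripper_width": opening from 0.0 (shut) to 1.0 (fully open).
Only numpy, scipy, OpenCV 4.12 (cv2) and the standard library are available. Lean on these libraries where they do the work, as an engineer would, in place of code of your own. Each camera call takes 0.05 s, during which the arm holds its last target. There are 200 camera calls.

## Task

Open the heavy cover of the drain sump with its lever: first push the sliding stop all the way in by its push plate, so that its post is out from under the lever, then press the long end of the lever fully down onto its rubber buffer. Finish while still holding the lever down, with the cover standing open. Use fingertips only: do not touch the cover, do not lift the lever out of its cradle, and leave the bottles, glassware, canister and tools where they stand.

Things in the scene. Friction and masses are not known exactly. Their poses are not given: they have to be found in the camera images.
- fixture: Fixed black sump unit, 530 x 100 mm base. Origin on the table (z = 0) under the lever's pivot; x along the lever from the long end (-x, nearest the robot) to the sump box, y left. At x = 0 two slotted cheeks, 107 mm high, 55 mm over both. Sprung rubber buffer at x = -180 mm, top at 44 mm, gives 10 mm. Stop's rails 16 mm high, y = -95 to 95 mm at x = -89 and -131. Sump box x = 125 to 280 mm, 200 wide, 73 high
- cradle (a point): Point fixed to the fixture where the axis of the lever's pin rests in the open-topped slots of the cheeks, 95 mm above the table
- lever: Loose steel bar 24 x 12 mm, 0.5 kg, its 12 mm cross pin resting in the cheeks. Origin on the pin's axis; axes parallel to the fixture's at rest, where the bar slopes 15 degrees, long end up. Long arm 220 mm to the middle of the press pad (-x); short arm 100 mm to a 16 mm roller under the cover's lip. Fully down, the bar slopes about 15 degrees the other way and lies on the buffer
- lever_pad (a point): Middle of the top face of the press pad, a 50 x 50 x 12 mm steel plate on the lever's long end. At rest 158 mm above the table, about 50 mm when the lever meets the buffer, on nearly the same vertical line. Pressing takes about 3 to 8 N up to there, then about 1 N more per mm for the 12 mm that the buffer gives, then it is hard; if let go it comes back up under the cover's weight
- stop (a joint): Slide of the stop along the fixture's y, m. At the start 0 to 0.01: the post is under the lever, which can sink only a few mm. 0.05: pushed fully in (hard end), post clear on the left. Slides stiffly (2.5 N) and stays where left. Post 24 x 28 mm, top 112 mm above the table, at the fixture's x = -110 mm, y = the joint value; a bar joins it to the push plate
- push_plate (a point): Middle of the outer face of the stop's push plate: upright aluminium, right of the lever (fixture's -y side), 50 mm wide along the fixture's x, 8 mm thick, 14 to 80 mm above the table. This point is 55 mm above the table and, with the stop at 0, at the fixture's x = -110, y = -129 mm. Push it towards the fixture's +y
- cover: Heavy steel cover, 172 x 190 x 8 mm, about 2.2 kg, bar handle on top. Origin mid-thickness at the middle of its near lip, which overhangs the sump box by 45 mm: 81 mm above the table shut (plate level), 133 to 139 mm with the lever down on its buffer. It hinges on its far edge, 170 mm beyond, and falls shut by its own weight. Not to be touched
- sample_bottle: White bottle, 70 mm diameter, 170 mm high, upright, to the left of the cheeks; origin under its middle. Leave alone
- short_jar: Amber jar, 56 mm diameter, 65 mm high, near the right of the press pad; origin under its middle. Leave alone
- beaker: Glass beaker, 66 mm diameter, 75 mm high, near the left of the lever; origin under its middle. Leave alone
- spanner: Steel spanner 160 mm long lying on the table to the right of the cheeks; origin under its middle. Leave alone
- can_left: White canister with red cap, 120 x 160 x 210 mm, far left; origin under its middle. Leave alone
- wash_bottle: White bottle, 60 mm diameter, 150 mm high, far left; origin under its middle. Leave alone

How it is judged (in metres and radians):
On the way, in this order (a step that is already met when the one before it is completed fails the run):
1. the stop is pushed all the way in, the cover still shut (value of joint stop above 0.043 m and height (world z) of cover below 0.098 m), for 0.2 s.
2. the lever's long end is pressed down and the cover stands open (height (world z) of cover above 0.126 m and contact force between the fingers and lever above 1 N), for 0.3 s.
At the end, for the whole second after the job is handed in: Stop pushed in over 43 of 50 mm; the cover's near lip over 126 mm above the table (81 shut) and still, kept there by the fingers pressing over 1 N on the lever (grasp point within 80 mm of the pad's middle, seen from above); the lever's pin within 12 mm of its cradle (all of step 2 and angular speed of cover below 0.1 rad/s and value of joint stop above 0.043 m and horizontal distance between the grasp point and lever_pad below 0.08 m and distance between lever and cradle below 0.012 m); the arm keeps its last pose, push and grip.
It fails at once if the robot touches the cover (contact force between any of the fingers, the arm and cover above 1 N).
It fails at once if the lever is lifted out of its cradle (distance between lever and cradle above 0.015 m).
It fails at once if a bystander is moved by more than 25 mm (distance of any of sample_bottle, short_jar, beaker, spanner, can_left, wash_bottle from where it was at the start of the episode above 0.025 m).
It also fails if it takes over 35 s, if anything falls off the work surface, if the arm or the gripper's body presses on something with over 40 N, if the wrist force passes 120 N, or if a joint passes its speed limit or range.

## Working session

There is one attempt and no reset: what is moved stays moved. The work goes in short steps, Python scripts to look and compute and a tool call to move; the robot and the scene stay as the last step left them, time stands still between calls to the robot, and variables do not carry over. Pictures are saved under pics/ and viewed, about 8 in all and at most 12, crops included, and the job is handed in when it is done.

Besides the shell and the picture viewer there is one more tool, called by a JSON object that holds its "api" and its "payload". servo_tool: Moves the arm, as the interface text tells. Its arguments: {"type":"object","properties":{"motion":{"type":"array","items":{"type":"object","properties":{"delta_pos":{"type":"array","items":{"type":"number"}},"delta_rot":{"type":"array","items":{"type":"number"}},"hand":{"type":"number"}}}},"newtons":{"type":"number"}},"required":["motion"]}

```bash
mkdir -p pics; cat > h.py <<'E'
import numpy as np, cv2
from scipy.spatial.transform import Rotation as R
from bench import arm, camera, order, search_frame, cut_out, spot_point
def ray(p,rc):
    K=p["mtx"];K=np.array(K);u=(rc[1]-K[0,2])/K[0,0];v=(rc[0]-K[1,2])/K[1,1]
    rd=np.hypot(u,v);r=rd
    for _ in range(50): r=rd/(1+p["k1"]*r*r)
    s=r/rd if rd>0 else 1
    return np.array(p["origin"]),R.from_quat(p["orientation"]).apply([u*s,-v*s,-1])
def at_z(p,rc,z):
    o,d=ray(p,rc);return o+d*(z-o[2])/d[2]
def proj(p,X):
    c=R.from_quat(p["orientation"]).inv().apply(np.array(X,float)-p["origin"])
    u,v=c[0]/-c[2],-c[1]/-c[2];f=1+p["k1"]*(u*u+v*v);K=np.array(p["mtx"])
    return np.array([K[1,1]*v*f+K[1,2],K[0,0]*u*f+K[0,2]])
def tri(l):
    A=np.zeros((3,3));b=np.zeros(3)
    for p,rc in l:
        o,d=ray(p,rc);d/=np.linalg.norm(d);M=np.eye(3)-np.outer(d,d);A+=M;b+=M@o
    return np.linalg.solve(A,b)
def save(p,n): cv2.imwrite(f"pics/{n}.png",cv2.cvtColor(p["frame"],cv2.COLOR_RGB2BGR))
E
cat > look.py <<'E'
from h import *
import sys
t,s=camera("top"),camera("side")
save(t,"top"+sys.argv[1]);save(s,"side"+sys.argv[1])
Z=dict(fixture=0,cradle=95,lever=95,lever_pad=158,push_plate=55,cover=81,sample_bottle=0,short_jar=0,beaker=0,spanner=0)
print(np.round(t["origin"]),np.round(s["origin"]))
for n,z in Z.items():
    a,b=spot_point(t,n),spot_point(s,n)
    o=[n]
    for p,q in((t,a),(s,b)):
        if q: o+=[round(q[0]["score"],2),np.round(q[0]["position"]),np.round(at_z(p,q[0]["position"],z))[:2]]
        else:o+=["-"]
    if a and b:o+=["tri",np.round(tri([(t,a[0]["position"]),(s,b[0]["position"])]))]
    print(*o)
E
python3 look.py 0; python3 -c "
from h import *
print(arm.sense(),arm.hold_point_z)"; cd pics; python3 -c "
import cv2,numpy as np
cv2.imwrite('both0.png',cv2.resize(np.vstack([cv2.imread('top0.png'),cv2.imread('side0.png')]),(400,600)))"
```

```text
[ 353.  117. 1227.] [ 190. -715.  871.]
fixture 0.95 [172. 328.] [685. -74.] 0.55 [255. 329.] [678. -74.] tri [682. -73.  -2.]
cradle 0.69 [261. 373.] [ 425. -203.] 0.71 [230. 332.] [679. -73.] tri [ 487. -194.  271.]
lever 0.77 [163. 337.] [690. -81.] 0.73 [228. 329.] [675. -64.] tri [676. -76. 109.]
lever_pad 0.7 [138. 332.] [741. -52.] 0.78 [238. 256.] [464. -71.] tri [599. -41. 167.]
push_plate 0.83 [213. 370.] [ 562. -195.] 0.86 [291. 319.] [ 564. -203.] tri [ 565. -198.   48.]
cover 0.62 [139. 331.] [765. -60.] -
sample_bottle 0.83 [180. 267.] [636. 114.] 0.82 [215. 286.] [645. 124.] tri [636. 113.  11.]
short_jar 0.9 [256. 374.] [ 445. -231.] -
beaker 0.67 [231. 272.] [481.  80.] 0.63 [242. 243.] [483.  77.] tri [482.  79.  -2.]
spanner 0.54 [183. 392.] [ 676. -272.] 0.8 [311. 370.] [ 671. -273.] tri [ 675. -272.   -2.]
{'clock': 1.1, 'joints': array([ 1.28902422e+00,  4.23102327e-01,  1.62988493e+00,  7.70077222e-06,
        1.08861543e+00, -1.90179121e-02]), 'joint_velocities': array([ 3.40115750e-05,  3.53117662e-04,  9.32850206e-04,  6.65819669e-04,
        1.38095379e-03, -4.51396969e-04]), 'effort': array([-5.48839162e-04, -5.44587493e+01, -2.74055761e+01,  6.43844088e-02,
        1.67089660e-02, -5.34637167e-06]), 'eef_pos': array([162.31882758, 603.54165304, 222.67954016]), 'tcp_rot': array([ 7.93644959e-01,  6.08381195e-01, -6.06173163e-06,  2.28949267e-07]), 'ft_force': array([-0.13191255,  0.00096467,  0.20440108]), 'torque': array([ 0.00380977, -0.03182002, -0.00476425]), 'gripper_width': 1.002447957623825} 18.700000000000003
```

View pics/top0.png

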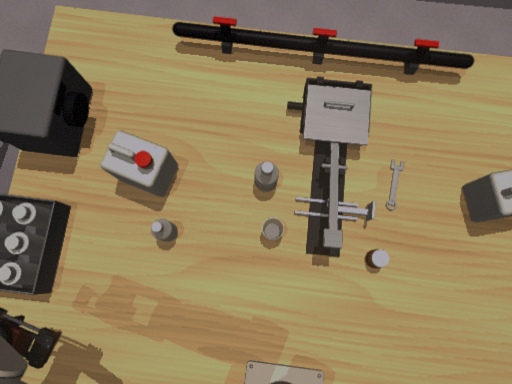

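View pics/side0.png

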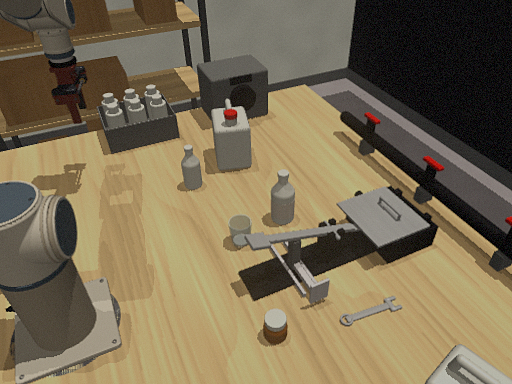

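The top picture shows the lever running from the pad (row 238, col 333) up to the sump box. The push plate is at about (211, 374), the jar at (258, 378) and the beaker at (230, 272). The side picture puts the pad at (239, 258) and the plate at (290, 318). Next I'll work out the yaw.

```bash
python3 - <<'E'
from h import *
t,s=camera("top"),camera("side")
print("pad",at_z(t,[238,333],158),at_z(s,[239,258],158),tri([(t,[238,333]),(s,[239,258])]))
for n in("lever","push_plate","fixture","short_jar","cover","beaker"):
    for p,k in((t,"t"),(s,"s")):
        m=cut_out(p,n)
        if m:print(n,k,round(m[0]["score"],2),np.round(m[0]["bbox"]))
        if m and k=="t":
            ys,xs=np.nonzero(m[0]["mask"]); 
            print(cv2.minAreaRect(np.c_[xs,ys].astype(np.float32)))
print("jar",at_z(t,[259,379],65), at_z(s,[318,276],65))
# yaw fit
from scipy.optimize import least_squares
obs=[(t,[238,333],(-210,0,158)),(s,[239,258],(-210,0,158)),(t,[172,328],(0,0,0)),(s,[255,329],(0,0,0)),(t,[213,370],(-110,-125,55)),(s,[291,319],(-110,-125,55)),(t,[143,335],(113,0,85))]
def f(q):
    r=R.from_euler("z",q[2])
    return np.concatenate([proj(p,r.apply(l)+[q[0]*100,q[1]*100,0])-rc for p,rc,l in obs])
a=least_squares(f,[6.8,-.74,0],loss="soft_l1");print(a.x,np.round(a.fun,1))
big=cv2.resize(t["frame"][60:280,250:410],None,fx=3.5,fy=2.7,interpolation=cv2.INTER_CUBIC)
side=cv2.resize(s["frame"][180:350,220:440],None,fx=3.5,fy=3.5,interpolation=cv2.INTER_CUBIC)
for n,i in(("tc",big),("sc",side)): cv2.imwrite(f"pics/{n}.png",i[:,:,::-1])
E
```

```text
pad [466.14327172 -77.31702747 158.        ] [465.65196678 -74.86576044 158.        ] [465.39803469 -76.79142147 160.073047  ]
lever t 0.7 [325. 140. 348. 248.]
((334.213623046875, 194.544677734375), (105.1671371459961, 24.94220542907715), 88.56790161132812)
lever s 0.7 [241. 226. 358. 250.]
push_plate t 0.73 [363. 249. 391. 268.]
((376.5, 258.5), (19.0, 23.0), 90.0)
push_plate s 0.87 [288. 238. 335. 305.]
fixture t 0.92 [286.  78. 376. 259.]
((330.77752685546875, 165.9166717529297), (180.47560119628906, 84.58283996582031), 88.54364013671875)
fixture s 0.7 [239. 185. 437. 302.]
short_jar t 0.89 [364. 250. 390. 268.]
((376.5, 258.5), (19.0, 23.0), 90.0)
short_jar s 0.65 [264. 306. 283. 345.]
cover t 0.58 [304.  82. 370. 147.]
((337.30206298828125, 114.22417449951172), (65.47083282470703, 56.06089782714844), 4.573921203613281)
cover s 0.71 [338. 186. 430. 247.]
beaker t 0.85 [261. 219. 285. 240.]
((273.0, 228.0), (22.0, 22.0), 90.0)
beaker s 0.59 [228. 214. 251. 246.]
jar [ 433.47575252 -228.00087805   65.        ] [ 436.42762292 -230.92850082   65.        ]
[ 6.75208806 -0.73492668  0.01082659] [  0.3  -0.6   0.3  -0.    3.3  -0.1   0.2  -1.1  -1.    1.1  -1.    0.
 -11.3   1. ]
```

View pics/tc.png

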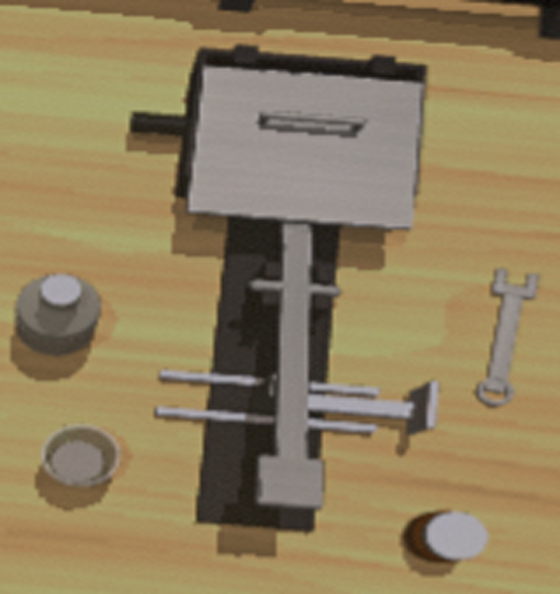

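```bash
python3 - <<'E'
from h import *
t,s=camera("top"),camera("side")
g=lambda x,y,z:at_z(t,[60+y/2.7,250+x/3.5],z)
for n,a,b,z in(("base near",(197,522),(313,530),5),("cover near",(190,212),(412,228),85),("pin",(252,286),(339,291),95),("plate top outer",(413,432),(436,382),14),("pad near",(258,500),(321,506),152),("rail",(160,376),(377,391),16),("rail",(156,411),(375,430),16)):
    A,B=g(*a,z),g(*b,z);d=A-B;print(n,A.round(),B.round(),"mid",((A+B)/2).round(),"yaw",np.arctan2(-d[0],d[1]).round(3),np.linalg.norm(d).round())
print("plate top edge z80",g(437,383,80),g(413,410,80))
E
```

```text
base near [427. -30.   5.] [ 431. -129.    5.] mid [429. -79.   5.] yaw 0.038 99.0
cover near [756.  19.  85.] [ 760. -168.   85.] mid [758. -75.  85.] yaw 0.027 187.0
pin [676. -39.  95.] [ 679. -111.   95.] mid [677. -75.  95.] yaw 0.048 72.0
plate top outer [ 548. -203.   14.] [ 608. -219.   14.] mid [ 578. -211.   14.] yaw 1.308 61.0
pad near [445. -56. 152.] [ 445. -103.  152.] mid [445. -79. 152.] yaw 0.004 47.0
rail [584.  19.  16.] [ 590. -169.   16.] mid [587. -75.  16.] yaw 0.035 188.0
rail [544.  19.  16.] [ 546. -170.   16.] mid [545. -76.  16.] yaw 0.013 189.0
plate top edge z80 [ 592.69463464 -201.69005567   80.        ] [ 561.24990094 -184.197954     80.        ]
```

View pics/sc.png

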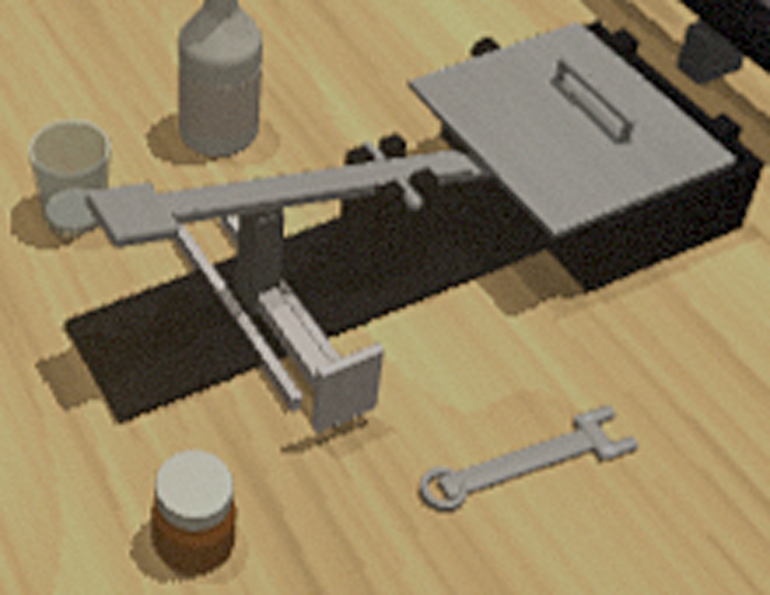

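The side crop shows the plate's outer face at about (345, 385) in the crop, with nothing in front of it. The jar is well to its near-left. My estimates are: fixture origin (677, -75), yaw about 0.02, pad (465, -77) and plate face (567, -200). I'll start moving, with the fingers closing and a 75° turn so the jaw axis lies along world x.

{"api": "servo_tool", "payload": {"motion": [{"delta_pos": [-2.4, 2, -1], "delta_rot": [0, 0, 7], "hand": 0}, {"delta_pos": [-5, 4.2, -2], "delta_rot": [0, 0, 14], "hand": 0}, {"delta_pos": [-7.6, 6.4, -3], "delta_rot": [0, 0, 21], "hand": 0}, {"delta_pos": [-10.2, 8.6, -4], "delta_rot": [0, 0, 28], "hand": 0}, {"delta_pos": [-12.8, 10.8, -4], "delta_rot": [0, 0, 35], "hand": 0}], "newtons": 20}}

```text
clock: 2.32
eef_pos: [234.2, 451.4, 264.5]
tcp_rot: [0.941, 0.339, 0.001, -0.001]
ft_force: [1.2, 1.0, 0.4]
gripper_width: 0.657
```

{"api": "servo_tool", "payload": {"motion": [{"delta_pos": [-1, 3.8, 0], "delta_rot": [0, 0, 7], "hand": 0}, {"delta_pos": [-2, 7.6, 0], "delta_rot": [0, 0, 14], "hand": 0}, {"delta_pos": [-3, 11.4, 0], "delta_rot": [0, 0, 21], "hand": 0}, {"delta_pos": [-4, 15.2, 0], "delta_rot": [0, 0, 28], "hand": 0}, {"delta_pos": [-5, 19, 0], "delta_rot": [0, 0, 35], "hand": 0}]}}

```text
clock: 2.73
eef_pos: [317.4, 272.5, 263.0]
tcp_rot: [0.999, 0.04, 0.0, -0.0]
ft_force: [0.7, 0.8, -0.2]
gripper_width: 0.284
```

{"api": "servo_tool", "payload": {"motion": [{"delta_pos": [1.4, 3.7, 0], "delta_rot": [0, 0, 1], "hand": 0}, {"delta_pos": [2.8, 7.4, 0], "delta_rot": [0, 0, 2], "hand": 0}, {"delta_pos": [4.2, 11.1, 0], "delta_rot": [0, 0, 3], "hand": 0}, {"delta_pos": [5.6, 14.8, 0], "delta_rot": [0, 0, 4], "hand": 0}, {"delta_pos": [7, 18.5, 0], "delta_rot": [0, 0, 4], "hand": 0}]}}

```text
clock: 3.15
eef_pos: [403.2, 93.9, 263.1]
tcp_rot: [1.0, 0.008, 0.001, -0.0]
ft_force: [1.7, 0.4, -0.0]
gripper_width: 0.002
```

{"api": "servo_tool", "payload": {"motion": [{"delta_pos": [1.4, 3.7, 0], "delta_rot": [0, 0, 0], "hand": 0}, {"delta_pos": [2.8, 7.4, 0], "delta_rot": [0, 0, 0], "hand": 0}, {"delta_pos": [4.2, 11.1, 0], "delta_rot": [0, 0, 0], "hand": 0}, {"delta_pos": [5.6, 14.8, 0], "delta_rot": [0, 0, 0], "hand": 0}, {"delta_pos": [7, 18.5, 0], "delta_rot": [0, 0, 0], "hand": 0}]}}

```text
clock: 3.57
eef_pos: [476.1, -90.2, 262.9]
tcp_rot: [1.0, 0.008, 0.0, 0.0]
ft_force: [1.3, 0.9, 0.0]
gripper_width: 0.003
```

{"api": "servo_tool", "payload": {"motion": [{"delta_pos": [2.2, 4, 0], "delta_rot": [0, 0, 0], "hand": 0}, {"delta_pos": [4.4, 8, 0], "delta_rot": [0, 0, 0], "hand": 0}, {"delta_pos": [6.6, 12, 0], "delta_rot": [0, 0, 0], "hand": 0}, {"delta_pos": [8.8, 16.6, 0], "delta_rot": [0, 0, 0], "hand": 0}, {"delta_pos": [8.8, 16.6, 0], "delta_rot": [0, 0, 0], "hand": 0}]}}

```text
clock: 3.98
eef_pos: [568.1, -256.6, 262.6]
tcp_rot: [1.0, 0.007, 0.001, 0.001]
ft_force: [-0.2, 1.1, -0.2]
gripper_width: 0.008
```

{"api": "servo_tool", "payload": {"motion": [{"delta_pos": [0, 0, 4], "delta_rot": [0, 0, 0], "hand": 0}, {"delta_pos": [0, 0, 8], "delta_rot": [0, 0, 0], "hand": 0}, {"delta_pos": [0, 0, 12], "delta_rot": [0, 0, 0], "hand": 0}, {"delta_pos": [0, 0, 15], "delta_rot": [0, 0, 0], "hand": 0}, {"delta_pos": [0, 0, 15], "delta_rot": [0, 0, 0], "hand": 0}]}}

```text
clock: 4.4
eef_pos: [562.3, -250.7, 106.4]
tcp_rot: [1.0, 0.008, -0.005, -0.002]
ft_force: [-1.6, 0.4, 0.2]
gripper_width: 0.002
```

```bash
python3 - <<'E'
from h import *
t,s=camera("top"),camera("side")
st=arm.sense();print(st["eef_pos"],st["ft_force"])
X=st["eef_pos"];print("proj",proj(t,X),proj(s,X))
for p in(t,s):
    for q in spot_point(p,"push_plate")[:2]:print(q["score"],q["position"],at_z(p,q["position"],55))
i=np.hstack([t["frame"][100:290,270:420],s["frame"][180:370,230:400]])
cv2.imwrite("pics/a.png",cv2.resize(i,None,fx=2.4,fy=2.4,interpolation=cv2.INTER_CUBIC)[:,:,::-1])
E
```

```text
[ 566.17379133 -252.42376159  112.36799729] [-0.22212553 -0.03811228  0.13462621]
proj [211.47677517 395.98000621] [291.2969508  333.04375038]
0.91 [212.1, 371.9] [ 566.48806156 -202.0743635    55.        ]
0.23 [167.7, 337.3] [687.40381038 -90.73793008  55.        ]
0.81 [291.3, 320.2] [ 567.1185746  -204.27768476   55.        ]
```

View pics/a.png

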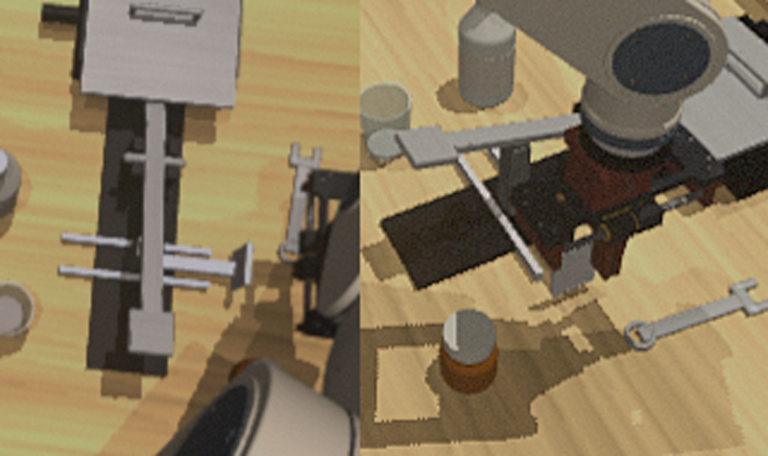

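The plate measures (567, -203), in line with the tool at x = 566, and the jar and spanner ring are clear of the fingers. I'll descend and push slowly.

{"api": "servo_tool", "payload": {"motion": [{"delta_pos": [0, 0, 2], "delta_rot": [0, 0, 0], "hand": 0}, {"delta_pos": [0, 0, 4], "delta_rot": [0, 0, 0], "hand": 0}, {"delta_pos": [0, 0, 6], "delta_rot": [0, 0, 0], "hand": 0}, {"delta_pos": [0, 0, 6.2], "delta_rot": [0, 0, 0], "hand": 0}, {"delta_pos": [0, 0, 6.2], "delta_rot": [0, 0, 0], "hand": 0}]}}

```text
clock: 5.02
eef_pos: [567.1, -252.8, 52.0]
tcp_rot: [1.0, 0.008, 0.001, 0.0]
ft_force: [-0.2, -0.9, 0.3]
gripper_width: 0.004
```

{"api": "servo_tool", "payload": {"motion": [{"delta_pos": [0, -1, 0], "delta_rot": [0, 0, 0], "hand": 0}, {"delta_pos": [0, -2, 0], "delta_rot": [0, 0, 0], "hand": 0}, {"delta_pos": [0, -3, 0], "delta_rot": [0, 0, 0], "hand": 0}, {"delta_pos": [0, -3.6, 0], "delta_rot": [0, 0, 0], "hand": 0}, {"delta_pos": [0, -4.2, 0], "delta_rot": [0, 0, 0], "hand": 0}]}}

```text
clock: 5.43
eef_pos: [566.2, -209.6, 51.5]
tcp_rot: [1.0, 0.009, 0.001, 0.0]
ft_force: [0.4, -3.0, 1.8]
gripper_width: 0.006
```

{"api": "servo_tool", "payload": {"motion": [{"delta_pos": [0, -0.5, 0], "delta_rot": [0, 0, 0], "hand": 0}, {"delta_pos": [0, -1, 0], "delta_rot": [0, 0, 0], "hand": 0}, {"delta_pos": [0, -1.5, 0], "delta_rot": [0, 0, 0], "hand": 0}, {"delta_pos": [0, -2, 0], "delta_rot": [0, 0, 0], "hand": 0}, {"delta_pos": [0, -2.5, 0], "delta_rot": [0, 0, 0], "hand": 0}]}}

```text
clock: 5.85
eef_pos: [565.7, -185.4, 50.8]
tcp_rot: [1.0, 0.008, 0.0, 0.0]
ft_force: [1.3, -2.9, 2.9]
gripper_width: 0.005
```

Contact is made and it slides at about 3 N. I'll keep going to the hard end in small steps.

{"api": "servo_tool", "payload": {"motion": [{"delta_pos": [0, -0.4, 0], "delta_rot": [0, 0, 0], "hand": 0}, {"delta_pos": [0, -0.8, 0], "delta_rot": [0, 0, 0], "hand": 0}, {"delta_pos": [0, -1.2, 0], "delta_rot": [0, 0, 0], "hand": 0}, {"delta_pos": [0, -1.5, 0], "delta_rot": [0, 0, 0], "hand": 0}, {"delta_pos": [0, -1.5, 0], "delta_rot": [0, 0, 0], "hand": 0}]}}

```text
clock: 6.27
eef_pos: [564.8, -169.7, 50.5]
tcp_rot: [1.0, 0.008, -0.0, -0.0]
ft_force: [0.0, 0.4, 0.7]
gripper_width: 0.005
```

{"api": "servo_tool", "payload": {"motion": [{"delta_pos": [0, -0.2, 0], "delta_rot": [0, 0, 0], "hand": 0}, {"delta_pos": [0, -0.4, 0], "delta_rot": [0, 0, 0], "hand": 0}, {"delta_pos": [0, -0.4, 0], "delta_rot": [0, 0, 0], "hand": 0}]}}

```text
clock: 6.52
eef_pos: [564.6, -166.2, 50.4]
tcp_rot: [1.0, 0.008, -0.0, -0.0]
ft_force: [-0.0, 0.1, -1.0]
gripper_width: 0.004
```

{"api": "servo_tool", "payload": {"motion": [{"delta_pos": [0, -0.2, 0], "delta_rot": [0, 0, 0], "hand": 0}, {"delta_pos": [0, -0.4, 0], "delta_rot": [0, 0, 0], "hand": 0}, {"delta_pos": [0, -0.4, 0], "delta_rot": [0, 0, 0], "hand": 0}]}}

```text
clock: 6.77
eef_pos: [564.6, -163.9, 50.5]
tcp_rot: [1.0, 0.009, -0.0, 0.001]
ft_force: [-1.0, -11.2, -2.0]
gripper_width: 0.006
```

```bash
python3 - <<'E'
from h import *
t,s=camera("top"),camera("side")
st=arm.sense();print(st["eef_pos"],st["ft_force"])
for p in(t,s):
    for q in spot_point(p,"push_plate")[:2]:print(q["score"],q["position"],at_z(p,q["position"],55))
i=np.hstack([t["frame"][100:290,270:420],s["frame"][180:370,230:400]])
cv2.imwrite("pics/b.png",cv2.resize(i,None,fx=2.4,fy=2.4,interpolation=cv2.INTER_CUBIC)[:,:,::-1])
E
```

```text
[ 564.5991071  -163.9245854    50.50075216] [-1.63565351 -9.88811476 -1.79532792]
0.55 [211.1, 356.1] [ 563.64063779 -156.19849093   55.        ]
0.33 [229.6, 164.9] [440.24534764 389.27715936  55.        ]
0.8 [274.7, 310.1] [ 570.69205657 -150.12413932   55.        ]
```

View pics/b.png

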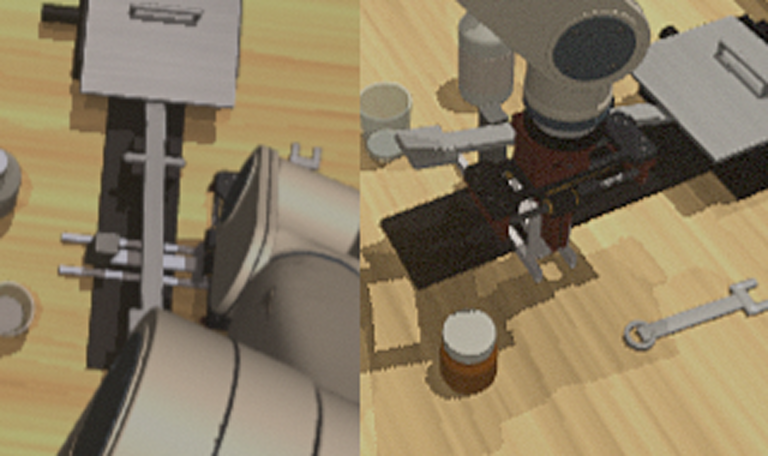

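The hard end is felt at 10 N. The post now stands clear on the left of the lever (crop (108, 245)), and the plate has moved about 50 mm. Next I'll back off, rise and go over the pad.

{"api": "servo_tool", "payload": {"motion": [{"delta_pos": [0, 1, 0], "delta_rot": [0, 0, 0], "hand": 0}, {"delta_pos": [0, 3, -1], "delta_rot": [0, 0, 0], "hand": 0}, {"delta_pos": [0, 3.5, -5], "delta_rot": [0, 0, 0], "hand": 0}, {"delta_pos": [0, 3.5, -9], "delta_rot": [0, 0, 0], "hand": 0}, {"delta_pos": [0, 3.5, -13], "delta_rot": [0, 0, 0], "hand": 0}]}}

```text
clock: 7.38
eef_pos: [564.7, -197.8, 181.4]
tcp_rot: [1.0, 0.008, -0.001, -0.001]
ft_force: [0.5, 0.3, -0.1]
gripper_width: 0.005
```

{"api": "servo_tool", "payload": {"motion": [{"delta_pos": [0, 0, -2], "delta_rot": [0, 0, 0], "hand": 0}, {"delta_pos": [0, 0, -3], "delta_rot": [0, 0, 0], "hand": 0}, {"delta_pos": [-2.5, -3, -3], "delta_rot": [0, 0, 0], "hand": 0}, {"delta_pos": [-5, -6, -3], "delta_rot": [0, 0, 0], "hand": 0}, {"delta_pos": [-7.5, -9, -3], "delta_rot": [0, 0, 0], "hand": 0}]}}

```text
clock: 7.8
eef_pos: [487.3, -107.8, 209.6]
tcp_rot: [1.0, 0.008, -0.001, -0.001]
ft_force: [0.1, 0.1, 0.2]
gripper_width: 0.009
```

{"api": "servo_tool", "payload": {"motion": [{"delta_pos": [-1.2, -1.5, 0], "delta_rot": [0, 0, 0], "hand": 0}, {"delta_pos": [-2.4, -3.1, 0], "delta_rot": [0, 0, 0], "hand": 0}, {"delta_pos": [-2.4, -3.1, 2], "delta_rot": [0, 0, 0], "hand": 0}, {"delta_pos": [-2.4, -3.1, 3.5], "delta_rot": [0, 0, 0], "hand": 0}, {"delta_pos": [-2.4, -3.1, 3.5], "delta_rot": [0, 0, 0], "hand": 0}]}}

```text
clock: 8.22
eef_pos: [461.8, -77.3, 172.7]
tcp_rot: [1.0, 0.009, -0.003, -0.001]
ft_force: [-0.4, 1.0, -0.2]
gripper_width: 0.003
```

```bash
python3 - <<'E'
from h import *
t,s=camera("top"),camera("side")
st=arm.sense();print(st["eef_pos"],st["ft_force"])
X=st["eef_pos"];print("proj",proj(t,X),proj(s,X))
for p in(t,s):
    for q in spot_point(p,"lever_pad")[:2]:print(q["score"],q["position"],at_z(p,q["position"],158))
i=s["frame"][130:370,180:440]
cv2.imwrite("pics/c.png",cv2.resize(i,None,fx=2.4,fy=2.4,interpolation=cv2.INTER_CUBIC)[:,:,::-1])
E
```

```text
[463.77466068 -77.98083981 174.86230053] [-0.50726052 -0.07754951  0.62964058]
proj [238.40706422 334.4180159 ] [235.03361202 257.67359397]
0.61 [237.7, 330.5] [466.09804235 -70.73132458 158.        ]
0.68 [237.5, 262.2] [476.6757374  -74.68915138 158.        ]
0.65 [180.1, 193.9] [399.50026532 210.40615379 158.        ]
```

View pics/c.png

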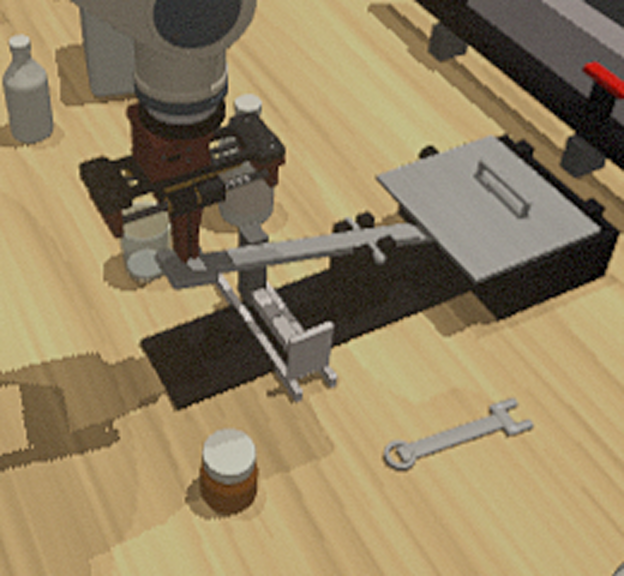

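The fingertips are over the pad, at crop (186, 262). I'll press down steadily.

{"api": "servo_tool", "payload": {"motion": [{"delta_pos": [0, 0, 0.8], "delta_rot": [0, 0, 0], "hand": 0}, {"delta_pos": [0, 0, 1.6], "delta_rot": [0, 0, 0], "hand": 0}, {"delta_pos": [0, 0, 2.4], "delta_rot": [0, 0, 0], "hand": 0}, {"delta_pos": [0, 0, 3.2], "delta_rot": [0, 0, 0], "hand": 0}, {"delta_pos": [0, 0, 4], "delta_rot": [0, 0, 0], "hand": 0}]}}

```text
clock: 8.83
eef_pos: [464.1, -78.2, 134.8]
tcp_rot: [1.0, 0.008, -0.0, -0.0]
ft_force: [-2.4, 0.1, 4.5]
gripper_width: 0.004
```

{"api": "servo_tool", "payload": {"motion": [{"delta_pos": [0, 0, 1], "delta_rot": [0, 0, 0], "hand": 0}, {"delta_pos": [0, 0, 2], "delta_rot": [0, 0, 0], "hand": 0}, {"delta_pos": [0, 0, 3], "delta_rot": [0, 0, 0], "hand": 0}, {"delta_pos": [0, 0, 4], "delta_rot": [0, 0, 0], "hand": 0}, {"delta_pos": [0, 0, 4.5], "delta_rot": [0, 0, 0], "hand": 0}]}}

```text
clock: 9.25
eef_pos: [464.1, -78.1, 89.1]
tcp_rot: [1.0, 0.008, -0.001, -0.0]
ft_force: [-2.1, 0.0, 4.6]
gripper_width: 0.004
```

{"api": "servo_tool", "payload": {"motion": [{"delta_pos": [0, 0, 0.9], "delta_rot": [0, 0, 0], "hand": 0}, {"delta_pos": [0, 0, 1.8], "delta_rot": [0, 0, 0], "hand": 0}, {"delta_pos": [0, 0, 2.7], "delta_rot": [0, 0, 0], "hand": 0}, {"delta_pos": [0, 0, 3.4], "delta_rot": [0, 0, 0], "hand": 0}, {"delta_pos": [0, 0, 4], "delta_rot": [0, 0, 0], "hand": 0}]}}

```text
clock: 9.67
eef_pos: [466.3, -78.4, 50.4]
tcp_rot: [1.0, 0.008, 0.002, 0.0]
ft_force: [3.8, 0.2, 11.5]
gripper_width: 0.006
```

{"api": "servo_tool", "payload": {"motion": [{"delta_pos": [0, 0, 0.3], "delta_rot": [0, 0, 0], "hand": 0}, {"delta_pos": [0, 0, 0.6], "delta_rot": [0, 0, 0], "hand": 0}, {"delta_pos": [0, 0, 0.6], "delta_rot": [0, 0, 0], "hand": 0}, {"delta_pos": [0, 0, 0.6], "delta_rot": [0, 0, 0], "hand": 0}, {"delta_pos": [0, 0, 0.6], "delta_rot": [0, 0, 0], "hand": 0}]}}

```text
clock: 10.08
eef_pos: [467.4, -78.6, 45.6]
tcp_rot: [1.0, 0.008, 0.003, 0.0]
ft_force: [3.2, 0.3, 12.3]
gripper_width: 0.006
```

```bash
python3 - <<'E'
from h import *
t,s=camera("top"),camera("side")
st=arm.sense();print(st["eef_pos"],st["ft_force"])
for n in("cover","lever","lever_pad","push_plate"):
    a,b=spot_point(t,n),spot_point(s,n)
    print(n,[ (q[0]["score"],q[0]["position"]) for q in(a,b) if q], tri([(t,a[0]["position"]),(s,b[0]["position"])]) if a and b else "")
for z in(81,126,135): print(z,proj(s,[758,-75,z]),proj(t,[758,-75,z]))
i=s["frame"][130:370,180:440]
cv2.imwrite("pics/d.png",cv2.resize(i,None,fx=2.4,fy=2.4,interpolation=cv2.INTER_CUBIC)[:,:,::-1])
E
```

```text
[467.38506178 -78.59634879  45.61405455] [ 4.08061093  0.41397673 12.7314225 ]
cover [(0.85, [132.5, 338.6]), (0.82, [207.4, 361.9])] [766.52716642 -70.88598907 138.69547215]
lever [(0.74, [167.1, 333.5]), (0.64, [230.2, 332.0])] [677.36033616 -72.99512837  94.695101  ]
lever_pad [(0.83, [239.8, 324.2]), (0.59, [272.4, 258.9])] [468.36844416 -73.88698016  35.3048059 ]
push_plate [(0.67, [211.6, 354.1]), (0.85, [277.0, 310.2])] [ 565.74990752 -152.82158931   50.31607504]
81 [225.2815864  357.14406483] [141.92601517 335.78685243]
126 [212.90824951 359.39141825] [136.94871093 338.90417035]
135 [210.35544296 359.8553566 ] [135.90707183 339.55661287]
```

View pics/d.png

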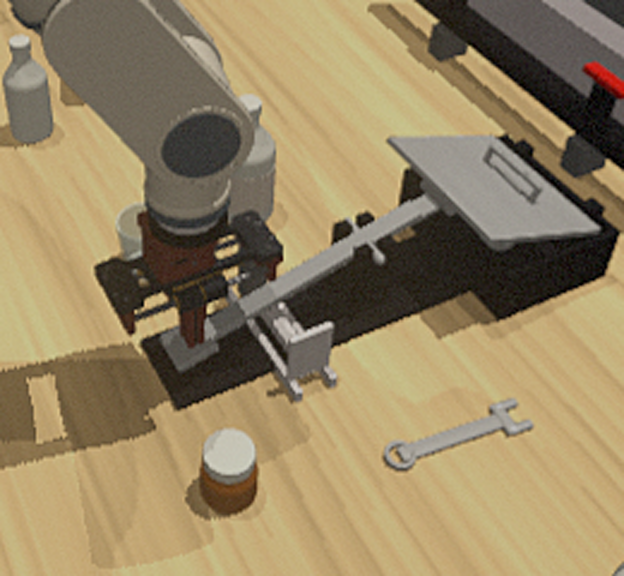

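The side crop shows the lever down on its buffer with the fingertips on the pad at (195, 345). The cover is standing open with its lip at about 139 mm, the pin is in its cradle, and the bystanders look unmoved. I'm handing in.

```bash
python3 -c "
from h import *
print(order.job_done()); s=arm.sense();print(s['clock'],s['eef_pos'],s['ft_force'])"
```

```text
the job is handed in; nothing more can be done
None
the job is handed in; nothing more can be done
```

The stop is pushed in and the lever is held down on its buffer with the cover standing open. The job was handed in shortly after 10 s; the hand-in itself reports no verdict.

- **Stop:** I pushed the plate with closed fingertips until it met the hard end, at about 10 N. The pictures put the plate's travel at about 50 mm, with the post clear on the left of the lever. The top and side cameras differed by about 6 mm on the plate's final position.
- **Lever and cover:** I pressed the pad down from about 158 mm to a fingertip height of 45.6 mm, about 4 mm into the buffer. The force was holding steady at about 12.5 N.
- **Last checks:**
  - The cover lip was at about 139 mm; at least 126 is needed.
  - The lever's pin was at about 95 mm, so it is still in its cradle.
  - The fingertips were within about 5 mm of the pad's middle, seen from above.
- **Disagreement:** the network put the pad's height at 35 mm, 10 mm below the fingertip reading. The fingers partly hid the pad, so I trusted the arm and the measured force.
- **Bystanders:** those visible in the last side picture looked unmoved. I did not measure their positions again.

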